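# Find the warped bracket by rocking it on the surface plate

## Task

One of the three welded brackets standing on the granite surface plate has warped: it rocks when its raised corner, one of the two at the free end of its base plate, is pressed down, while the others stand firm. Press lightly on these corners with the fingertips until you have rocked the warped one and held it rocked down for about a second, then take it by its upright and set it down gently, upright, in the shallow grey tray, and let go. Never press hard, and leave the sound brackets and everything else where they stand.

Things in the scene. Friction and masses are not known exactly. Their poses are not given: they have to be found in the camera images.
- bracket_a_centre (a point): steel bracket A of three alike (0.6 kg). Base plate 120 x 80 x 6 mm (local x by y) on four feet 6 mm high, 12 mm across, centred at x = +-52, y = +-32 mm; plate top 12 mm above the soles. An upright flat bar is welded across it near one end. This point: over the plate's middle, 31 mm above the soles; x points from the upright to the free end, z up. The free end is the one at +x
- bracket_b_centre (a point): steel bracket B, same shape, size and point as bracket A. A sound bracket stands firm on all four feet. In the warped one (not told which of the three) one of the two feet at the free end (x = +52, y = +32 or -32: not told which) hangs 3.5 mm clear; its weight still keeps it level on the other three feet. (Their soles are called sole_l and sole_r.)
- bracket_c_centre (a point): steel bracket C, same shape, size and point as bracket A. About 1 N down on the warped bracket's raised corner rocks it: that corner sinks by about 3.5 mm, then is firm, and the bracket tilts by about 0.06 rad; let go, it rocks back level. A sound bracket's corners do not sink
- bracket_a_grip (a point): middle of bracket A's upright: flat bar 10 mm thick (local x), 40 mm wide (local y), 50 mm tall above the base plate's top; this point lies 25 mm below its top and 25 mm above the plate's top (37 mm above the soles), 25 mm from the plate's middle along -x; grip across the 10 mm
- bracket_b_grip (a point): middle of bracket B's upright: flat bar 10 mm thick (local x), 40 mm wide (local y), 50 mm tall above the base plate's top; this point lies 25 mm below its top and 25 mm above the plate's top (37 mm above the soles), 25 mm from the plate's middle along -x; grip across the 10 mm
- bracket_c_grip (a point): middle of bracket C's upright: flat bar 10 mm thick (local x), 40 mm wide (local y), 50 mm tall above the base plate's top; this point lies 25 mm below its top and 25 mm above the plate's top (37 mm above the soles), 25 mm from the plate's middle along -x; grip across the 10 mm
- surface_top (a point): middle of the top face of the dark granite surface plate, 280 x 450 mm (local x by y), fixed, its top 60 mm above the bench; the three brackets stand on it side by side in any order, free ends pointing away from the robot, some 150 mm apart
- tray_in (a point): middle of the inner floor of the shallow open grey tray, fixed to the bench to the left or right of the surface plate: outside 190 x 140 x 30 mm (local x by y), walls 4 mm, inside 182 x 132 mm, floor 4 mm above the bench
- gear: bystander: loose steel gear lying flat on the bench, 110 mm across, 34 mm high at the hub, origin under its middle
- oiler: bystander: amber oil bottle, 56 mm across, 110 mm high, beyond the surface plate, origin under its middle
- spanner: bystander: spanner 190 mm long lying on the bench beyond the surface plate
Not all that is in view belongs to the job. Leave any yellow look-alike of the part that bears bracket_b_centre alone. Leave any pink or yellow look-alike of the part that bears bracket_a_centre alone.

How it is judged:
On the way:
1. the warped bracket, standing on the surface plate, is rocked down on its raised corner by a finger's press and held tilted (((z of any of bracket_a_sole_l, bracket_a_sole_r in the frame of bracket_a above 0.002 m and (angle between bracket_a_centre's own z axis and vertical between 0.04 and 0.1 rad and contact force between the fingers and bracket_a above 0.5 N and contact force between bracket_a and surface_plate above 5 N and z of bracket_a_centre in the frame of surface_top below 0.036 m)) or (z of any of bracket_b_sole_l, bracket_b_sole_r in the frame of bracket_b above 0.002 m and (angle between bracket_b_centre's own z axis and vertical between 0.04 and 0.1 rad and contact force between the fingers and bracket_b above 0.5 N and contact force between bracket_b and surface_plate above 5 N and z of bracket_b_centre in the frame of surface_top below 0.036 m)) or (z of any of bracket_c_sole_l, bracket_c_sole_r in the frame of bracket_c above 0.002 m and (angle between bracket_c_centre's own z axis and vertical between 0.04 and 0.1 rad and contact force between the fingers and bracket_c above 0.5 N and contact force between bracket_c and surface_plate above 5 N and z of bracket_c_centre in the frame of surface_top below 0.036 m)))), for 0.3 s.
At the end, for the whole second after the job is handed in: The warped bracket stands upright on its feet (within 0.12 rad) wholly on the tray's floor, released and at rest; both sound brackets stand level on the surface plate within 30 mm of where they were, and gear, bottle and spanner within 30 mm (((z of any of bracket_a_sole_l, bracket_a_sole_r in the frame of bracket_a above 0.002 m and (x of bracket_a_centre in the frame of tray_in between -0.06 and 0.06 m and y of bracket_a_centre in the frame of tray_in between -0.06 and 0.06 m and z of bracket_a_centre in the frame of tray_in below 0.037 m and angle between bracket_a_centre's own z axis and vertical below 0.12 rad and linear speed of bracket_a below 0.02 m/s and contact force between the fingers and bracket_a below 0.05 N)) or (not (z of any of bracket_a_sole_l, bracket_a_sole_r in the frame of bracket_a above 0.002 m) and (distance of bracket_a_centre from where it was at the start of the episode below 0.03 m and angle between bracket_a_centre's own z axis and vertical below 0.03 rad))) and ((z of any of bracket_b_sole_l, bracket_b_sole_r in the frame of bracket_b above 0.002 m and (x of bracket_b_centre in the frame of tray_in between -0.06 and 0.06 m and y of bracket_b_centre in the frame of tray_in between -0.06 and 0.06 m and z of bracket_b_centre in the frame of tray_in below 0.037 m and angle between bracket_b_centre's own z axis and vertical below 0.12 rad and linear speed of bracket_b below 0.02 m/s and contact force between the fingers and bracket_b below 0.05 N)) or (not (z of any of bracket_b_sole_l, bracket_b_sole_r in the frame of bracket_b above 0.002 m) and (distance of bracket_b_centre from where it was at the start of the episode below 0.03 m and angle between bracket_b_centre's own z axis and vertical below 0.03 rad))) and ((z of any of bracket_c_sole_l, bracket_c_sole_r in the frame of bracket_c above 0.002 m and (x of bracket_c_centre in the frame of tray_in between -0.06 and 0.06 m and y of bracket_c_centre in the frame of tray_in between -0.06 and 0.06 m and z of bracket_c_centre in the frame of tray_in below 0.037 m and angle between bracket_c_centre's own z axis and vertical below 0.12 rad and linear speed of bracket_c below 0.02 m/s and contact force between the fingers and bracket_c below 0.05 N)) or (not (z of any of bracket_c_sole_l, bracket_c_sole_r in the frame of bracket_c above 0.002 m) and (distance of bracket_c_centre from where it was at the start of the episode below 0.03 m and angle between bracket_c_centre's own z axis and vertical below 0.03 rad))) and distance of each of gear, oiler, spanner from where it was at the start of the episode below 0.03 m); the robot touches nothing.
It fails at once if a bracket presses on the surface plate with more than 32 N, its weight of about 6 N included (contact force between any of bracket_a, bracket_b, bracket_c and surface_plate above 32 N).
It fails at once if a sound bracket is shoved more than 30 mm or lifted away ((not (z of any of bracket_a_sole_l, bracket_a_sole_r in the frame of bracket_a above 0.002 m) and distance of bracket_a_centre from where it was at the start of the episode above 0.03 m) or (not (z of any of bracket_b_sole_l, bracket_b_sole_r in the frame of bracket_b above 0.002 m) and distance of bracket_b_centre from where it was at the start of the episode above 0.03 m) or (not (z of any of bracket_c_sole_l, bracket_c_sole_r in the frame of bracket_c above 0.002 m) and distance of bracket_c_centre from where it was at the start of the episode above 0.03 m)).
It fails at once if a bracket is tipped over (angle between any of bracket_a_centre, bracket_b_centre, bracket_c_centre's own z axis and vertical above 0.6 rad).
It fails at once if a bracket is dropped (moves faster than 0.35 m/s while not held) ((contact force between the fingers and bracket_a below 0.05 N and linear speed of bracket_a above 0.35 m/s) or (contact force between the fingers and bracket_b below 0.05 N and linear speed of bracket_b above 0.35 m/s) or (contact force between the fingers and bracket_c below 0.05 N and linear speed of bracket_c above 0.35 m/s)).
It fails at once if gear, bottle or spanner is shoved more than 30 mm (distance of any of gear, oiler, spanner from where it was at the start of the episode above 0.03 m).
It also fails if it takes over 72 s, if anything falls off the work surface, if the arm or the gripper's body presses on something with over 40 N, if the wrist force passes 120 N, or if a joint passes its speed limit or range.

## Robot

A 6-joint arm with a two-finger parallel gripper is mounted at the origin on the work surface. World frame = base frame: x ahead of the robot, y to its left, z up, the work surface at z = 0. Lengths are in m, angles in rad, forces in N, time in s.
With the tool pointing down it reaches from about 0.35 to 0.725 m from the base axis. Payload 6 kg.
Tool frame: the origin (TCP) lies midway between the tips of the shut fingers; the grasp point (between the pads) lies 19 mm behind it; z points along the fingers, y is the line along which they close (so a half turn about z gives the same grasp; the last joint's range is limited). The gripper opens to 85 mm and grips with 20 to 120 N. Pads are 22 mm wide; open, the fingers measure 114 mm over their backs; the gripper's body (76 mm by 85 mm) begins 54 mm behind the grasp point. The pads swing forward as they close: fully open they stand 13 mm farther back than shut.
Start: joints at [1.642, 0.04, 0.085, 0, -1.615, -0.334], TCP at [0.156, 0.579, 0.231] pointing down, gripper open.
Joint ranges: [-2.56, 2.56], [-1.29, 2.01], [-1.08, 1.49], [-3.29, 1.98], [-2.81, -0.18], [-2.99, 2.99]. Speed limits (rad/s): [2.57, 2.57, 3.01, 3.14, 3.14, 3.14].

## Interface

Orientations are given as a rotation vector (axis times angle).
In Python, from bench import ctrl gives the robot as it stands.
- The arm moves only by the tool servo_tool, never from a script. Its argument "series" is a list of rows, each a list of 7 numbers: the finger opening in cm, from 0 to 8.54, then the shift along the tool's x, y, z in cm, then the turn, a rotation vector about the tool's x, y, z in rad. A call has exactly 5 rows; each row is the pose to reach, as a shift and turn from the pose commanded when the call began, along the tool's axes at that moment; what a row does not reach only later rows make up. A row lasts 1/12 s, in which the tool goes at most 41.7 mm and 7.16 degrees, less where a joint would pass 70% of its speed; a pose out of reach is approached as far as the arm can. A call with a gripper value outside its range is refused whole. The fingers move at their own pace and stop on an object; "grip_force" is the grip in N (left out, the last holds). Time passes only in rows, so rows that repeat a pose let the fingers close, or fill a call up. It gives the time, the measured TCP pose, the force, the opening and the grip force at its end, in the units of the state.
- ctrl.sense(): the state, without advancing time (a new reading comes with each control period).
- ctrl.snapshot(name): name is "side" or "top" or "wrist"; returns a dict with "pixels" (480x640x3 uint8, blue, green, red), "fx", "fy", "cx", "cy" (pixels), "D" ([k1, k2, p1, p2, k3] as OpenCV has them; the pictures are not rectified), "R" (3x3) and "t" (3): a world point X has camera coordinates R X + t. Camera axes: x right, y down, z forward; pixel columns grow to the right and rows downward; lengths in m; the calibration is good to about 2 mm. A picture is of the moment at which its call begins. There is no depth.
- ctrl.sign_off(): hands the job in; it is judged then, once.
Trained networks look in the newest picture that a camera, given by its name, has taken for a name from the list of things; names that differ only in an ending like _2 or _b are one class to them, and where a whole thing is asked for, a point or a joint stands for the part that bears it (a point fixed in the world has none). Each returns a list of dicts, best first, with "conf" (0 to 1); they miss things now and then, are a little off and sometimes report something else, mostly with a low value. They report only what shows in the picture. A call takes as long as a camera call. They do not tell look-alikes from the thing itself.
- ctrl.search_frame(camera, label): "point" ([column, row] in pixels, amid what is visible of it).
The state is a dict: "t": time; "q": joint angles; "qd": joint speeds; "joint_torque": joint torques, N m; "tcp_pos": TCP position; "ee_rot": TCP orientation; "contact_force": force on the tool from outside, world axes, zero at the start; "ft_torque": the same for the moment, N m; "gripper_width": finger opening in m; "gripper_force": force on a finger pad.
Only numpy, scipy, OpenCV 4.12 (cv2) and the standard library are available. Lean on these libraries where they do the work, as an engineer would, in place of code of your own. Each camera call takes 0.05 s, during which the arm holds its last target. There are 200 camera calls.

## Working session

There is one attempt and no reset: what is moved stays moved. The work goes in short steps, Python scripts to look and compute and a tool call to move; the robot and the scene stay as the last step left them, time stands still between calls to the robot, and variables do not carry over. Pictures are saved under pics/ and viewed, at most 10 in all, crops included, and the job is handed in when it is done.

Besides the shell and the picture viewer there is one more tool, called after ">>>" by a JSON object that holds its "api" and its "payload", one argument or row to a line. servo_tool: Moves the arm, as the interface text tells. Its arguments: {"type":"object","properties":{"series":{"type":"array","items":{"type":"array","items":{"type":"number"}}},"grip_force":{"type":"number"}},"required":["series"]}

```bash
mkdir -p pics; ls; python3 - <<'E'
from bench import ctrl
import cv2
s=ctrl.sense();print({k:s[k] for k in('t','tcp_pos','ee_rot','contact_force','gripper_width')})
for c in('top','side'):
    d=ctrl.snapshot(c);cv2.imwrite(f'pics/{c}0.png',d['pixels'])
    print(c,d['fx'],d['R'],d['t'])
    for n in('bracket_a_centre','bracket_a_grip','surface_top','tray_in','gear','oiler','spanner'):
        print(n,[([round(v) for v in r['point']],round(r['conf'],2)) for r in ctrl.search_frame(c,n)])
E
```

```text
pics
{'t': 0.0, 'tcp_pos': array([0.15568185, 0.57910647, 0.23027623]), 'ee_rot': array([ 3.11276616e+00, -4.11372278e-01, -2.07807086e-04]), 'contact_force': array([-0.10591693, -0.04619786, -0.57362892]), 'gripper_width': 0.08491466031450795}
top 433.3782298429622 [[ 0.01950472 -0.99965047  0.01784686]
 [-0.99030544 -0.02177165 -0.13719016]
 [ 0.13753076 -0.01499798 -0.99038394]] [-0.01826816  0.54101115  0.916208  ]
bracket_a_centre [([158, 167], 0.87), ([224, 339], 0.71)]
bracket_a_grip [([318, 228], 0.95), ([157, 168], 0.74), ([222, 339], 0.56)]
surface_top [([304, 226], 0.63)]
tray_in [([477, 250], 0.69)]
gear [([150, 241], 0.83)]
oiler [([250, 128], 0.62)]
spanner [([381, 142], 0.88)]
side 577.492650467362 [[-0.98495663 -0.17228406  0.01336532]
 [-0.11987835  0.62554442 -0.7709237 ]
 [ 0.12445726 -0.76092863 -0.63678726]] [0.55712515 0.12556631 1.21832228]
bracket_a_centre [([422, 350], 0.71), ([203, 389], 0.6), ([323, 242], 0.57)]
bracket_a_grip [([325, 245], 0.66), ([424, 351], 0.58), ([201, 394], 0.58)]
surface_top [([308, 270], 0.65)]
tray_in [([352, 175], 0.75)]
gear [([301, 408], 0.65)]
oiler [([192, 288], 0.6)]
spanner [([237, 220], 0.55)]
```

View pics/top0.png

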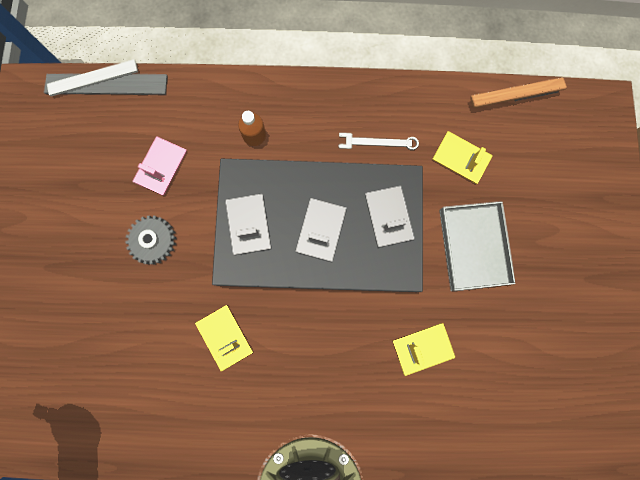

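View pics/side0.png

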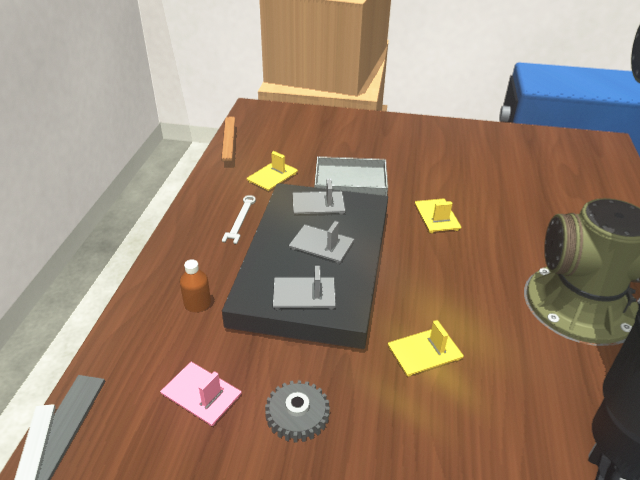

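Three silver brackets stand on the granite plate, at top (248,224), (322,230) and (390,216). The look-alikes are yellow at (224,338), (424,349) and (462,157), and pink at (160,166). Those are the wrong colour and stand on the bench, so they are excluded. The tray is at (478,247).

```bash
cat > h.py <<'E'
import numpy as np,cv2
from scipy.spatial.transform import Rotation as Ro
from bench import ctrl
def world(d,px,z):
    K=np.array([[d['fx'],0,d['cx']],[0,d['fy'],d['cy']],[0,0,1]])
    u=cv2.undistortPoints(np.array(px,float).reshape(-1,1,2),K,np.array(d['D'],float)).reshape(-1,2)
    R=np.array(d['R']);C=-R.T@np.array(d['t'])
    r=np.c_[u,np.ones(len(u))]@R
    return C+r*((z-C[2])/r[:,2])[:,None]
def state():
    s=ctrl.sense();R=Ro.from_rotvec(s['ee_rot']).as_matrix()
    return s,np.array(s['tcp_pos']),R
def to(pos,yaw):
    """shift cm and turn in tool axes to reach pos with tool down, tool y axis at world yaw (mod pi)"""
    s,p,R=state()
    y=np.array([np.cos(yaw),np.sin(yaw),0])
    if y@R[:,1]<0:y=-y
    z=np.array([0,0,-1.]);T=np.c_[np.cross(y,z),y,z]
    print('at',p.round(4),'shift',(R.T@(np.array(pos)-p)*100).round(2),'turn',Ro.from_matrix(R.T@T).as_rotvec().round(3),'F',np.round(s['contact_force'],2),'t',round(s['t'],2))
E
python3 - <<'E'
from h import *
d=ctrl.snapshot('top');im=d['pixels'];hsv=cv2.cvtColor(im,cv2.COLOR_BGR2HSV)
m=((hsv[...,1]<40)&(hsv[...,2]>140)).astype(np.uint8)
m[:, :215]=0;m[:150]=0;m[300:]=0
m=cv2.morphologyEx(m,cv2.MORPH_OPEN,np.ones((3,3)))
v=im.copy()
for c in cv2.findContours(m,0,2)[0]:
    if cv2.contourArea(c)<600:continue
    tray=c[:,0,0].mean()>430
    w=world(d,c[:,0],0.03 if tray else 0.072)[:,:2]
    (cx,cy),wh,a=cv2.minAreaRect((w*1000).astype(np.float32))
    if wh[0]<wh[1]:a+=90
    print('tray' if tray else 'br',round(cx,1),round(cy,1),np.round(wh,1),'long axis deg',round(a,1), c[:,0].mean(0))
s,p,R=state();print(R.round(3))
print(world(d,[[318,228],[240,236],[318,240],[395,226],[150,241]],0.09).round(3))
E
```

```text
tray 532.0 -359.3 [180.6 126. ] long axis deg 7.0 [477.67058824 250.48235294]
br 558.1 -9.8 [ 80.9 120.9] long axis deg 166.0 [320.04255319 228.88297872]
br 566.8 146.8 [121.2  81.3] long axis deg 10.8 [246.65 224.55]
br 590.7 -156.4 [121.2  80.8] long axis deg 13.3 [389.5308642  216.34567901]
[[ 0.966 -0.26  -0.   ]
 [-0.26  -0.966 -0.   ]
 [-0.     0.    -1.   ]]
[[ 0.557 -0.004  0.09 ]
 [ 0.537  0.158  0.09 ]
 [ 0.532 -0.004  0.09 ]
 [ 0.565 -0.165  0.09 ]
 [ 0.522  0.345  0.09 ]]
```

>>> {"api": "servo_tool", "payload": {
  "series": [
    [0,3.6,1.72,0,0,0,0],
    [0,7.2,3.45,0,0,0,0],
    [0,10.8,5.18,0,0,0,0],
    [0,14.4,6.9,0,0,0,0],
    [0,18,8.6,0,0,0,0]
  ]
}}

```text
t: 1.27
tcp_pos: [0.3083, 0.4482, 0.2316]
ee_rot: [-3.114, 0.411, -0.0]
contact_force: [1.0, 0.5, 0.3]
gripper_width: 0.0259
gripper_force: 0.0
```

>>> {"api": "servo_tool", "payload": {
  "series": [
    [0,3.6,1.72,0,0,0,0],
    [0,7.2,3.45,0,0,0,0],
    [0,10.8,5.18,0,0,0,0],
    [0,14.4,6.9,0,0,0,0],
    [0,18,8.6,0,0,0,0]
  ]
}}

```text
t: 1.68
tcp_pos: [0.46, 0.3182, 0.2317]
ee_rot: [-3.114, 0.411, -0.001]
contact_force: [1.1, 0.6, -0.5]
gripper_width: 0.0001
gripper_force: 0.0
```

>>> {"api": "servo_tool", "payload": {
  "series": [
    [0,3.6,1.72,1,0,0,0],
    [0,7.2,3.45,3,0,0,0],
    [0,10.8,5.18,5,0,0,0],
    [0,14.4,6.9,7,0,0,0],
    [0,18,8.6,9,0,0,0]
  ]
}}

```text
t: 2.1
tcp_pos: [0.6034, 0.1953, 0.1459]
ee_rot: [-3.114, 0.412, -0.001]
contact_force: [0.7, 0.8, 0.2]
gripper_width: -0.0002
gripper_force: 0.0
```

```bash
python3 -c "
from h import *
to([.612,.188,.085],np.radians(100.8))"
```

```text
at [0.6034 0.1953 0.1459] shift [1.01 0.49 6.1 ] turn [-0.    -0.    -0.451] F [0.72 0.8  0.22] t 2.1
```

>>> {"api": "servo_tool", "payload": {
  "series": [
    [0,0.1,0.1,2,0,0,0],
    [0,0.1,0.1,4,0,0,0],
    [0,0.1,0.1,5.5,0,0,0],
    [0,0.1,0.1,6.2,0,0,0],
    [0,0.1,0.1,6.5,0,0,0]
  ]
}}

```text
t: 2.52
tcp_pos: [0.6024, 0.1952, 0.0801]
ee_rot: [3.113, -0.412, -0.003]
contact_force: [-1.3, 0.0, -0.4]
gripper_width: -0.0002
gripper_force: 0.0
```

>>> {"api": "servo_tool", "payload": {
  "series": [
    [0,0,0,0,0,0,0],
    [0,0,0,0.05,0,0,0],
    [0,0,0,0.1,0,0,0],
    [0,0,0,0.15,0,0,0],
    [0,0,0,0.15,0,0,0]
  ]
}}

```text
t: 2.93
tcp_pos: [0.6031, 0.1959, 0.0808]
ee_rot: [-3.114, 0.411, -0.001]
contact_force: [-0.7, -0.9, 0.7]
gripper_width: 0.0001
gripper_force: 0.0
```

>>> {"api": "servo_tool", "payload": {
  "series": [
    [0,0.7,0.5,0,0,0,0],
    [0,0.7,0.5,0,0,0,0],
    [0,0.7,0.5,0.1,0,0,0],
    [0,0.7,0.5,0.2,0,0,0],
    [0,0.7,0.5,0.2,0,0,0]
  ]
}}

```text
t: 3.35
tcp_pos: [0.6082, 0.1888, 0.0777]
ee_rot: [3.114, -0.412, -0.001]
contact_force: [0.2, 0.1, 0.1]
gripper_width: 0.0001
gripper_force: 0.0
```

```bash
python3 -c "
from h import *
to([.612,.188,.085],np.radians(100.8))
d=ctrl.snapshot('side');cv2.imwrite('pics/s1.png',cv2.resize(d['pixels'][230:350,230:390],None,fx=5,fy=5))
to([.612,.188,.085],np.radians(100.8))
"
```

```text
at [0.6082 0.1888 0.0777] shift [ 0.38 -0.02 -0.73] turn [ 0.     0.001 -0.451] F [0.17 0.15 0.09] t 3.35
at [0.6083 0.1889 0.0778] shift [ 0.38 -0.01 -0.72] turn [ 0.     0.    -0.451] F [-0.42  0.38 -0.15] t 3.4
```

View pics/s1.png

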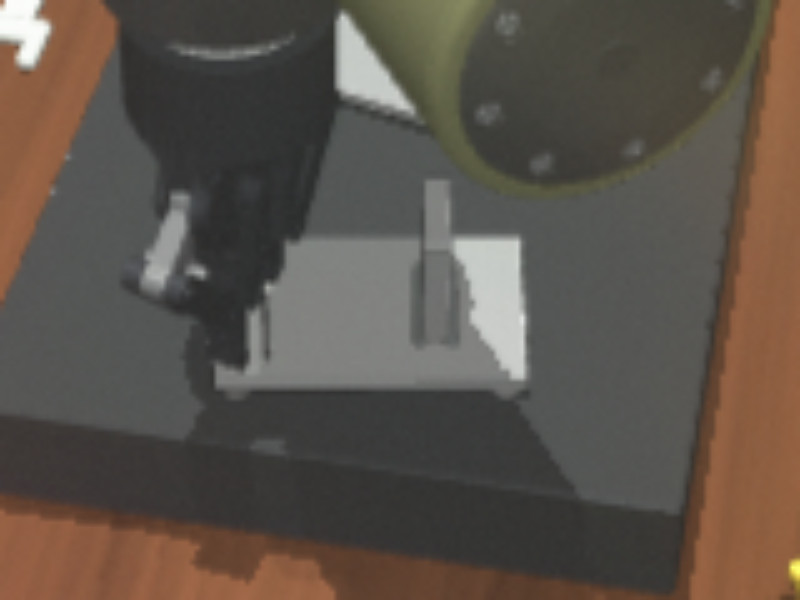

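The fingertips hang just above the left bracket's left free-end corner (crop 240,360), so I press down in small steps.

>>> {"api": "servo_tool", "payload": {
  "series": [
    [0,0.2,0,0.1,0,0,0],
    [0,0.2,0,0.2,0,0,0],
    [0,0.2,0,0.3,0,0,0],
    [0,0.2,0,0.4,0,0,0],
    [0,0.2,0,0.45,0,0,0]
  ]
}}

```text
t: 3.82
tcp_pos: [0.6102, 0.1884, 0.0733]
ee_rot: [3.114, -0.412, -0.0]
contact_force: [0.7, 0.5, -0.0]
gripper_width: 0.0005
gripper_force: 0.0
```

>>> {"api": "servo_tool", "payload": {
  "series": [
    [0,0,0,0.03,0,0,0],
    [0,0,0,0.06,0,0,0],
    [0,0,0,0.1,0,0,0],
    [0,0,0,0.1,0,0,0],
    [0,0,0,0.1,0,0,0]
  ]
}}

```text
t: 4.23
tcp_pos: [0.6103, 0.1884, 0.0726]
ee_rot: [3.114, -0.412, 0.0]
contact_force: [0.4, -0.2, 0.8]
gripper_width: -0.0004
gripper_force: 0.0
```

>>> {"api": "servo_tool", "payload": {
  "series": [
    [0,0,0,0.03,0,0,0],
    [0,0,0,0.06,0,0,0],
    [0,0,0,0.1,0,0,0],
    [0,0,0,0.1,0,0,0],
    [0,0,0,0.1,0,0,0]
  ]
}}

```text
t: 4.65
tcp_pos: [0.6104, 0.1884, 0.0722]
ee_rot: [-3.115, 0.411, -0.001]
contact_force: [-2.5, -0.4, 4.0]
gripper_width: 0.0
gripper_force: 2.0
```

```bash
python3 -c "
from h import *
for i in range(2):
  to([.612,.188,.085],np.radians(100.8)); ctrl.snapshot('side')
"
```

```text
at [0.6104 0.1884 0.0722] shift [ 0.17 -0.   -1.28] turn [ 0.    -0.    -0.451] F [-2.5  -0.36  3.99] t 4.65
at [0.6104 0.1884 0.0722] shift [ 0.17  0.   -1.28] turn [ 0.    -0.    -0.451] F [-1.97 -0.55  4.67] t 4.7
```

4 N with no sinking, so that corner is firm. Next is the same bracket's right corner.

>>> {"api": "servo_tool", "payload": {
  "series": [
    [0,0,0,-1,0,0,0],
    [0,1,1.9,-1,0,0,0],
    [0,2,3.8,-1,0,0,0],
    [0,3,5.8,-1,0,0,0],
    [0,3,5.8,-0.6,0,0,0]
  ]
}}

```text
t: 5.17
tcp_pos: [0.6253, 0.1218, 0.0788]
ee_rot: [3.114, -0.416, 0.003]
contact_force: [-0.4, 0.2, 0.3]
gripper_width: -0.0003
gripper_force: 0.0
```

>>> {"api": "servo_tool", "payload": {
  "series": [
    [0,0,0,0.3,0,0,0],
    [0,0,0,0.45,0,0,0],
    [0,0,0,0.55,0,0,0],
    [0,0,0,0.62,0,0,0],
    [0,0,0,0.65,0,0,0]
  ]
}}

```text
t: 5.58
tcp_pos: [0.624, 0.1249, 0.0721]
ee_rot: [3.114, -0.41, 0.0]
contact_force: [-4.0, -2.3, 6.4]
gripper_width: 0.0003
gripper_force: 3.3
```

```bash
python3 -c "
from h import *
for i in range(2):
  to([.612,.188,.085],np.radians(100.8)); ctrl.snapshot('side')
"
```

```text
at [0.624  0.1249 0.0721] shift [-2.79 -5.79 -1.29] turn [ 0.001  0.    -0.45 ] F [-4.04 -2.29  6.42] t 5.58
at [0.624  0.1249 0.0722] shift [-2.79 -5.78 -1.29] turn [ 0.001 -0.    -0.45 ] F [-3.56 -1.57  4.27] t 5.63
```

Also firm. Now the middle bracket's left corner.

>>> {"api": "servo_tool", "payload": {
  "series": [
    [0,0,0,-1,0,0,0],
    [0,0.7,3.8,-1,0,0,0],
    [0,1.5,7.6,-1,0,0,0],
    [0,2.3,11.4,-1,0,0,0],
    [0,2.3,11.4,-0.6,0,0,0]
  ]
}}

```text
t: 6.1
tcp_pos: [0.6171, 0.0041, 0.079]
ee_rot: [3.114, -0.417, 0.004]
contact_force: [-0.5, 1.6, 0.5]
gripper_width: 0.0
gripper_force: 0.0
```

>>> {"api": "servo_tool", "payload": {
  "series": [
    [0,0,0,0.2,0,0,0],
    [0,0,0,0.4,0,0,0],
    [0,0,0,0.5,0,0,0],
    [0,0,0,0.58,0,0,0],
    [0,0,0,0.6,0,0,0]
  ]
}}

```text
t: 6.52
tcp_pos: [0.6169, 0.0095, 0.0721]
ee_rot: [3.114, -0.409, 0.0]
contact_force: [-3.7, -0.6, 5.5]
gripper_width: -0.0001
gripper_force: 2.9
```

```bash
python3 -c "
from h import *
for i in range(2):
  to([.601,-.053,.072],np.radians(76)); ctrl.snapshot('side')
"
```

```text
at [0.6169 0.0095 0.0721] shift [0.08 6.45 0.02] turn [ 0.001 -0.    -0.017] F [-3.71 -0.61  5.48] t 6.52
at [0.6169 0.0096 0.0722] shift [0.08 6.46 0.02] turn [ 0.    -0.    -0.017] F [-2.33 -0.3   4.65] t 6.57
```

Firm. Now the middle bracket's right corner.

>>> {"api": "servo_tool", "payload": {
  "series": [
    [0,0,0,-1,0,0,0],
    [0,0,2,-1,0,0,0],
    [0,0,4.3,-1,0,0,0],
    [0,0.1,6.4,-1,0,0,0],
    [0,0.1,6.4,-0.6,0,0,0]
  ]
}}

```text
t: 7.03
tcp_pos: [0.6014, -0.0554, 0.0787]
ee_rot: [3.114, -0.414, 0.003]
contact_force: [1.0, 1.2, -0.5]
gripper_width: -0.0001
gripper_force: 0.0
```

>>> {"api": "servo_tool", "payload": {
  "series": [
    [0,0,0,0.2,0,0,0],
    [0,0,0,0.4,0,0,0],
    [0,0,0,0.5,0,0,0],
    [0,0,0,0.58,0,0,0],
    [0,0,0,0.6,0,0,0]
  ]
}}

```text
t: 7.45
tcp_pos: [0.6013, -0.0527, 0.0721]
ee_rot: [3.114, -0.41, 0.0]
contact_force: [-3.8, 1.7, 5.7]
gripper_width: -0.0003
gripper_force: 3.1
```

```bash
python3 -c "
from h import *
for i in range(2):
  to([.634,-.113,.072],np.radians(103.3)); ctrl.snapshot('side')
"
```

```text
at [ 0.6013 -0.0527  0.0721] shift [4.72 4.98 0.01] turn [ 0.    -0.    -0.494] F [-3.85  1.66  5.72] t 7.45
at [ 0.6013 -0.0527  0.0721] shift [4.72 4.98 0.02] turn [ 0.    -0.    -0.494] F [-3.34  1.8   4.77] t 7.5
```

Firm. Now the right bracket's left corner.

>>> {"api": "servo_tool", "payload": {
  "series": [
    [0,0,0,-1,0,0,0],
    [0,1.5,1.6,-1,0,0,0],
    [0,3.1,3.3,-1,0,0,0],
    [0,4.7,5,-1,0,0,0],
    [0,4.7,5,-0.6,0,0,0]
  ]
}}

```text
t: 7.97
tcp_pos: [0.6352, -0.1165, 0.0783]
ee_rot: [3.113, -0.414, 0.003]
contact_force: [-1.4, 0.4, 0.5]
gripper_width: 0.0003
gripper_force: 0.0
```

>>> {"api": "servo_tool", "payload": {
  "series": [
    [0,0,0,0.2,0,0,0],
    [0,0,0,0.4,0,0,0],
    [0,0,0,0.5,0,0,0],
    [0,0,0,0.58,0,0,0],
    [0,0,0,0.6,0,0,0]
  ]
}}

```text
t: 8.38
tcp_pos: [0.6335, -0.1133, 0.0714]
ee_rot: [-3.115, 0.41, -0.0]
contact_force: [-0.7, 0.3, 0.6]
gripper_width: -0.0
gripper_force: 0.4
```

```bash
python3 -c "
from h import *
for i in range(2):
  to([.649,-.1755,.072],np.radians(103.3)); ctrl.snapshot('side')
"
```

```text
at [ 0.6335 -0.1133  0.0714] shift [ 3.11  5.61 -0.06] turn [-0.    -0.    -0.494] F [-0.72  0.31  0.55] t 8.38
at [ 0.6335 -0.1134  0.0715] shift [ 3.1   5.6  -0.05] turn [-0.    -0.    -0.494] F [0.15 0.68 0.86] t 8.43
```

This one yields (z 71.4 mm at under 1 N), so the right bracket is probably the warped one. I press further and hold.

>>> {"api": "servo_tool", "payload": {
  "series": [
    [0,0,0,0.08,0,0,0],
    [0,0,0,0.15,0,0,0],
    [0,0,0,0.2,0,0,0],
    [0,0,0,0.25,0,0,0],
    [0,0,0,0.25,0,0,0]
  ]
}}

```text
t: 8.9
tcp_pos: [0.6338, -0.1139, 0.0692]
ee_rot: [-3.115, 0.411, -0.001]
contact_force: [-0.3, 2.8, 2.6]
gripper_width: -0.0001
gripper_force: 1.7
```

>>> {"api": "servo_tool", "payload": {
  "series": [
    [0,0,0,0.03,0,0,0],
    [0,0,0,0.06,0,0,0],
    [0,0,0,0.1,0,0,0],
    [0,0,0,0.1,0,0,0],
    [0,0,0,0.1,0,0,0]
  ]
}}

```text
t: 9.32
tcp_pos: [0.6338, -0.1139, 0.069]
ee_rot: [3.114, -0.411, 0.002]
contact_force: [-2.6, 3.1, 7.3]
gripper_width: -0.0001
gripper_force: 3.8
```

Firm at 69.0 mm with 7 N, so it has rocked down by about 3.2 mm. I hold it there for over a second, then check in the side picture.

>>> {"api": "servo_tool", "payload": {
  "series": [
    [0,0,0,0,0,0,0],
    [0,0,0,0,0,0,0],
    [0,0,0,0,0,0,0],
    [0,0,0,0,0,0,0],
    [0,0,0,0,0,0,0]
  ]
}}

```text
t: 9.73
tcp_pos: [0.6339, -0.1139, 0.0691]
ee_rot: [3.114, -0.411, 0.002]
contact_force: [-3.1, 2.3, 7.0]
gripper_width: -0.0001
gripper_force: 3.8
```

>>> {"api": "servo_tool", "payload": {
  "series": [
    [0,0,0,0,0,0,0],
    [0,0,0,0,0,0,0],
    [0,0,0,0,0,0,0],
    [0,0,0,0,0,0,0],
    [0,0,0,0,0,0,0]
  ]
}}

```text
t: 10.15
tcp_pos: [0.6339, -0.1139, 0.0691]
ee_rot: [3.114, -0.411, 0.002]
contact_force: [-2.8, 3.3, 6.9]
gripper_width: 0.0002
gripper_force: 3.8
```

>>> {"api": "servo_tool", "payload": {
  "series": [
    [0,0,0,0,0,0,0],
    [0,0,0,0,0,0,0],
    [0,0,0,0,0,0,0],
    [0,0,0,0,0,0,0],
    [0,0,0,0,0,0,0]
  ]
}}

```text
t: 10.57
tcp_pos: [0.6338, -0.1139, 0.069]
ee_rot: [3.114, -0.411, 0.002]
contact_force: [-2.6, 3.2, 7.2]
gripper_width: 0.0001
gripper_force: 3.8
```

```bash
python3 -c "
from h import *
d=ctrl.snapshot('side');cv2.imwrite('pics/s2.png',cv2.resize(d['pixels'][150:270,250:410],None,fx=5,fy=5))
"
```

```text
(no output)
```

View pics/s2.png

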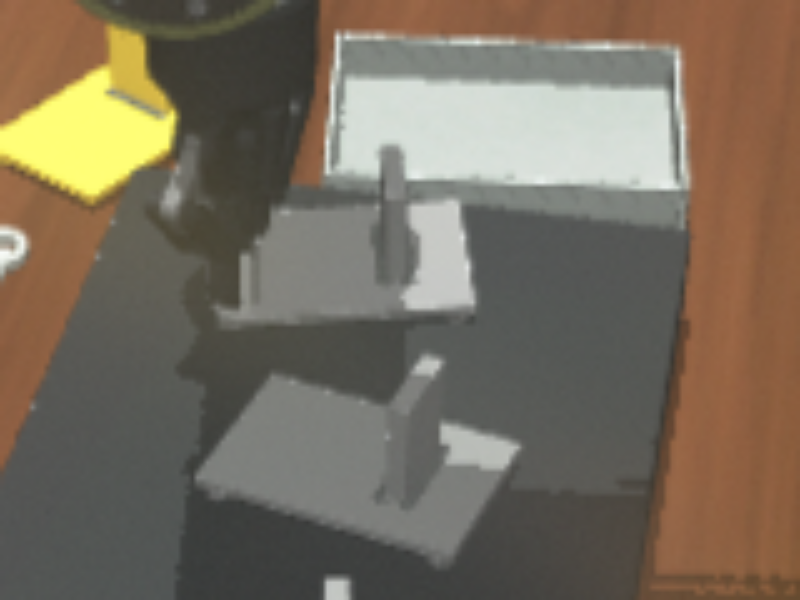

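The right bracket is visibly tilted in the crop around (350,260), with the fingers on its free-end corner, while the middle one (350,470) is level. I release it slowly and go to the upright.

>>> {"api": "servo_tool", "payload": {
  "series": [
    [0,0,0,-0.15,0,0,0],
    [0,0,0,-0.3,0,0,0],
    [0,0,0,-0.45,0,0,0],
    [0,0,0,-0.6,0,0,0],
    [0,0,0,-0.9,0,0,0]
  ]
}}

```text
t: 11.03
tcp_pos: [0.633, -0.1142, 0.0758]
ee_rot: [3.114, -0.412, -0.003]
contact_force: [-0.3, -1.4, -1.0]
gripper_width: 0.0001
gripper_force: 0.0
```

>>> {"api": "servo_tool", "payload": {
  "series": [
    [0,0,0,-2,0,0,0],
    [0,0,0,-4,0,0,0],
    [0,0,0,-6,0,0,0],
    [0,0,0,-7,0,0,0],
    [0,0,0,-7,0,0,0]
  ]
}}

```text
t: 11.45
tcp_pos: [0.6347, -0.1142, 0.1497]
ee_rot: [-3.114, 0.412, -0.007]
contact_force: [0.6, -0.5, 0.0]
gripper_width: 0.0002
gripper_force: 0.0
```

```bash
python3 -c "
from h import *
d=ctrl.snapshot('side')
print(ctrl.sense()['q'].round(2))
to([.5664,-.1622,.145],np.radians(13.3))"
```

```text
[ 0.13  0.16  0.06 -0.   -1.47  1.18]
at [ 0.634  -0.114   0.1474] shift [-5.27  6.42  0.23] turn [-2.000e-03 -1.000e-03  1.076e+00] F [ 0.24 -0.32  0.1 ] t 11.5
```

>>> {"api": "servo_tool", "payload": {
  "series": [
    [4,-0.55,0.65,0,0,0,0.108],
    [4,-1.1,1.3,0,0,0,0.216],
    [4,-1.6,1.95,0,0,0,0.324],
    [4,-2.1,2.6,0,0,0,0.432],
    [4,-2.6,3.2,0,0,0,0.54]
  ]
}}

```text
t: 11.92
tcp_pos: [0.5989, -0.1382, 0.1442]
ee_rot: [2.888, -1.235, -0.005]
contact_force: [0.7, 0.4, -0.6]
gripper_width: 0.04
gripper_force: 0.0
```

```bash
python3 -c "
from h import *
d=ctrl.snapshot('side')
to([.5664,-.1622,.145],np.radians(13.3))"
```

```text
at [ 0.5982 -0.1389  0.1445] shift [-0.49  3.92 -0.04] turn [0.003 0.002 0.524] F [ 0.82 -0.03  1.55] t 11.97
```

>>> {"api": "servo_tool", "payload": {
  "series": [
    [4,-0.1,0.8,0,0,0,0.105],
    [4,-0.2,1.6,0,0,0,0.21],
    [4,-0.3,2.4,0,0,0,0.315],
    [4,-0.4,3.2,0,0,0,0.42],
    [4,-0.5,3.9,0,0,0,0.524]
  ]
}}

```text
t: 12.38
tcp_pos: [0.5677, -0.1616, 0.1447]
ee_rot: [2.472, -1.937, -0.004]
contact_force: [-0.4, 0.0, -0.8]
gripper_width: 0.0398
gripper_force: 0.0
```

```bash
python3 -c "
from h import *
d=ctrl.snapshot('top')
im=d['pixels'];hsv=cv2.cvtColor(im,cv2.COLOR_BGR2HSV)
cv2.imwrite('pics/t3.png',cv2.resize(im[150:300,330:530],None,fx=4,fy=4))
d=ctrl.snapshot('wrist')
cv2.imwrite('pics/w3.png',d['pixels'])
R=np.array(d['R']);t=np.array(d['t'])
K=np.array([[d['fx'],0,d['cx']],[0,d['fy'],d['cy']],[0,0,1]])
c,s=np.cos(np.radians(13.3)),np.sin(np.radians(13.3))
P=[[590.7+c*x-s*y,-156.4+s*x+c*y,z] for x,y,z in[(-60,40,72),(-60,-40,72),(60,40,72),(60,-40,72),(-20,20,122),(-20,-20,122),(-30,20,122),(-30,-20,122)]]
print(cv2.projectPoints(np.array(P)/1000,cv2.Rodrigues(R)[0],t,K,np.array(d['D']))[0].reshape(-1,2).round())
to([.5664,-.1622,.145],np.radians(13.3))"
```

```text
[[371. 313.]
 [377. 185.]
 [179. 312.]
 [166. 185.]
 [305. 323.]
 [304. 243.]
 [325. 323.]
 [326. 243.]]
at [ 0.5678 -0.1618  0.1453] shift [0.   0.14 0.03] turn [0.002 0.001 0.012] F [-0.37  0.55 -0.02] t 12.48
```

View pics/w3.png

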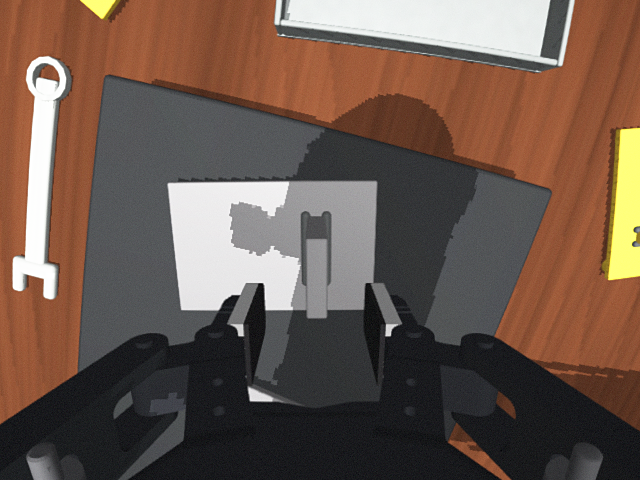

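The wrist picture shows the upright (317,278) midway between the open fingers. The plate corners at (376,183), (168,183) and (181,310) lie within about 4 px of my estimate. I descend and grip.

>>> {"api": "servo_tool", "payload": {
  "series": [
    [4,0,0.1,1.5,0,0,0.01],
    [4,0,0.1,3.2,0,0,0.01],
    [4,0,0.1,4.9,0,0,0.01],
    [4,0,0.1,6,0,0,0.01],
    [4,0,0.1,6.4,0,0,0.01]
  ]
}}

```text
t: 12.9
tcp_pos: [0.5665, -0.1614, 0.0795]
ee_rot: [2.467, -1.942, -0.006]
contact_force: [0.1, 0.5, 0.2]
gripper_width: 0.0396
gripper_force: 0.0
```

>>> {"api": "servo_tool", "payload": {
  "series": [
    [1.4,0,0,0,0,0,0],
    [1.2,0,0,0,0,0,0],
    [0.8,0,0,0,0,0,0],
    [0.5,0,0,0,0,0,0],
    [0.5,0,0,0,0,0,0]
  ],
  "grip_force": 50
}}

```text
t: 13.32
tcp_pos: [0.568, -0.162, 0.0836]
ee_rot: [-2.466, 1.946, -0.002]
contact_force: [0.2, -1.2, 2.2]
gripper_width: 0.0097
gripper_force: 49.1
```

```bash
python3 -c "
from h import *
d=ctrl.snapshot('side')
cv2.imwrite('pics/s4.png',cv2.resize(d['pixels'][150:270,250:410],None,fx=5,fy=5))
to([.5664,-.1622,.08],np.radians(13.3));s=ctrl.sense();print(s['gripper_width'],s['gripper_force'])"
```

```text
at [ 0.568  -0.162   0.0836] shift [-0.02  0.16  0.36] turn [-0.001 -0.001  0.002] F [-1.   -0.38  1.3 ] t 13.37
0.00956596708264318 49.1833770275116
```

Gripped, 9.6 mm wide at 49 N. I lift it.

>>> {"api": "servo_tool", "payload": {
  "series": [
    [0.5,0,0,-0.3,0,0,0],
    [0.5,0,0,-1,0,0,0],
    [0.5,0,0,-2.2,0,0,0],
    [0.5,0,0,-3.5,0,0,0],
    [0.5,0,0,-5,0,0,0]
  ]
}}

```text
t: 13.78
tcp_pos: [0.5675, -0.1618, 0.1337]
ee_rot: [2.465, -1.947, -0.001]
contact_force: [-0.1, -0.6, -5.3]
gripper_width: 0.0093
gripper_force: 48.8
```

```bash
python3 -c "
from h import *
d=ctrl.snapshot('top')
w=world(d,[[443,208],[501,203],[514,284],[454,290]],.03)*1000
print(w.round(),w.mean(0),[np.linalg.norm(w[i]-w[i-1]).round() for i in range(4)])
C=np.array([.532,-.3593]);a=np.radians(7);g=C-.025*np.array([np.cos(a),np.sin(a)])
to([*g,.13],a)"
```

```text
[[ 619. -286.   30.]
 [ 635. -422.   30.]
 [ 450. -444.   30.]
 [ 435. -308.   30.]] [ 534.88061092 -365.04070175   30.        ] [np.float64(185.0), np.float64(136.0), np.float64(185.0), np.float64(138.0)]
at [ 0.5691 -0.1625  0.1383] shift [18.   10.67  0.83] turn [-0.005 -0.003  0.112] F [ 1.15 -0.29 -0.15] t 13.83
```

```bash
python3 -c "
from h import *
d=ctrl.snapshot('side')
cv2.imwrite('pics/s5.png',cv2.resize(d['pixels'][130:280,230:430],None,fx=4,fy=4))
to([.509,-.366,.13],np.radians(7));s=ctrl.sense();print(s['gripper_width'],s['gripper_force'])"
```

```text
at [ 0.5695 -0.1623  0.1372] shift [18.41 10.61  0.71] turn [-0.006 -0.002  0.112] F [ 0.25 -0.57 -4.66] t 13.88
0.00958947477259302 48.85277330875397
```

View pics/s5.png

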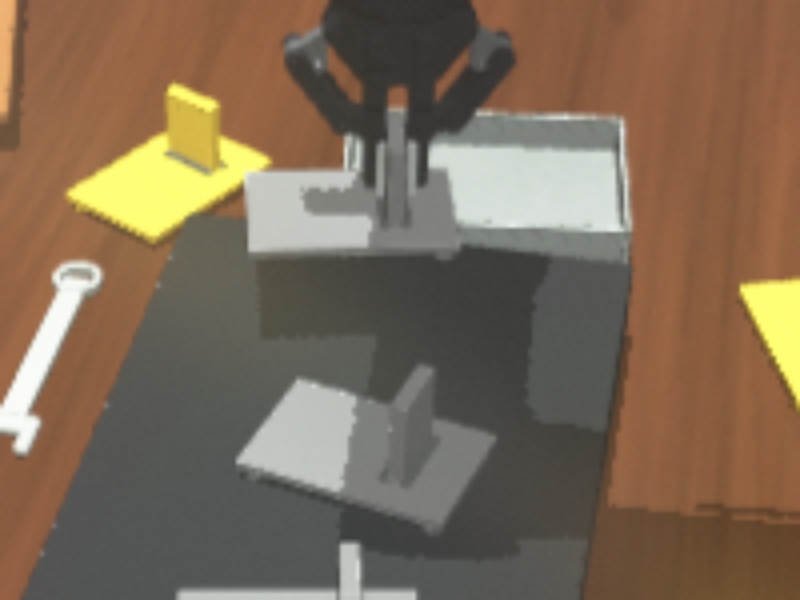

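The bracket is held and lifted, level, in the crop at (350,210). I carry it over the tray.

>>> {"api": "servo_tool", "payload": {
  "series": [
    [0.5,1.5,0.9,0,0,0,0.01],
    [0.5,3.6,2.1,0,0,0,0.02],
    [0.5,5.8,3.3,0,0,0,0.03],
    [0.5,8,4.6,0,0,0,0.045],
    [0.5,10,5.8,0,0,0,0.06]
  ]
}}

```text
t: 14.3
tcp_pos: [0.5338, -0.2736, 0.1324]
ee_rot: [-2.405, 2.021, 0.001]
contact_force: [0.6, -0.1, -5.1]
gripper_width: 0.0096
gripper_force: 48.9
```

>>> {"api": "servo_tool", "payload": {
  "series": [
    [0.5,2.2,1.3,0,0,0,0.012],
    [0.5,4.4,2.6,0,0,0,0.025],
    [0.5,6.6,3.8,0,0,0,0.038],
    [0.5,7.8,4.5,0,0,0,0.05],
    [0.5,8.4,4.8,0,0,0,0.05]
  ]
}}

```text
t: 14.72
tcp_pos: [0.5006, -0.3652, 0.1322]
ee_rot: [2.352, -2.082, -0.001]
contact_force: [0.3, 0.4, -5.3]
gripper_width: 0.0096
gripper_force: 49.1
```

>>> {"api": "servo_tool", "payload": {
  "series": [
    [0.5,0,0,0,0,0,0],
    [0.5,0,0,0,0,0,0],
    [0.5,0,0,0,0,0,0],
    [0.5,0,0,0,0,0,0],
    [0.5,0,0,0,0,0,0]
  ]
}}

```text
t: 15.13
tcp_pos: [0.5022, -0.3628, 0.1328]
ee_rot: [-2.356, 2.078, -0.0]
contact_force: [0.4, -0.2, -5.5]
gripper_width: 0.0091
gripper_force: 49.1
```

```bash
python3 -c "
from h import *
d=ctrl.snapshot('top')
cv2.imwrite('pics/t6.png',cv2.resize(d['pixels'][180:310,420:560],None,fx=4,fy=4))
to([.509,-.366,.13],np.radians(7));s=ctrl.sense();print(s['gripper_width'],s['gripper_force'])"
```

```text
at [ 0.5021 -0.3629  0.1328] shift [ 0.39 -0.65  0.28] turn [-0.    -0.     0.003] F [ 0.49 -0.17 -5.56] t 15.18
0.0093575899561401 49.087783098220825
```

View pics/t6.png

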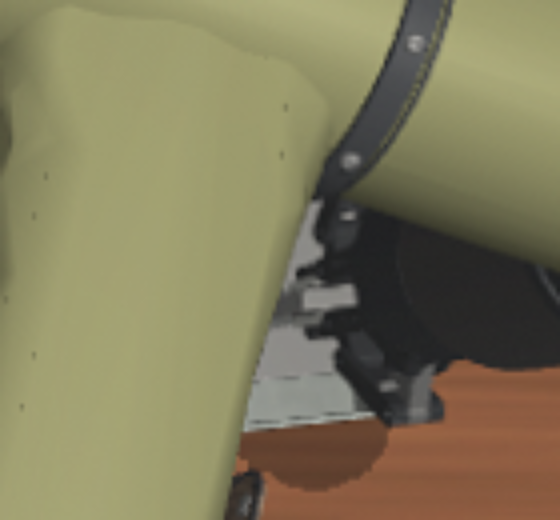

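The arm hides most of the tray, with only its near wall showing at (310,400). The measured pose is 7 mm short, so I correct it while descending.

>>> {"api": "servo_tool", "payload": {
  "series": [
    [0.5,0.4,-0.6,1.5,0,0,0],
    [0.5,0.4,-0.6,4,0,0,0],
    [0.5,0.4,-0.6,6.3,0,0,0],
    [0.5,0.4,-0.6,8.2,0,0,0],
    [0.5,0.4,-0.6,9.2,0,0,0]
  ]
}}

```text
t: 15.6
tcp_pos: [0.507, -0.3657, 0.0374]
ee_rot: [2.355, -2.079, -0.006]
contact_force: [-0.2, 0.1, -6.0]
gripper_width: 0.0094
gripper_force: 49.1
```

>>> {"api": "servo_tool", "payload": {
  "series": [
    [0.5,0,0,0.15,0,0,0],
    [0.5,0,0,0.3,0,0,0],
    [0.5,0,0,0.45,0,0,0],
    [0.5,0,0,0.6,0,0,0],
    [0.5,0,0,0.7,0,0,0]
  ]
}}

```text
t: 16.02
tcp_pos: [0.5088, -0.3672, 0.035]
ee_rot: [-2.354, 2.079, -0.003]
contact_force: [0.4, -0.9, -5.4]
gripper_width: 0.0094
gripper_force: 49.2
```

```bash
python3 -c "
from h import *
d=ctrl.snapshot('side')
cv2.imwrite('pics/s7.png',cv2.resize(d['pixels'][100:220,270:430],None,fx=5,fy=5))
to([.509,-.366,.0276],np.radians(7))"
```

```text
at [ 0.5085 -0.367   0.0344] shift [-0.1  -0.06  0.68] turn [-0.001 -0.001  0.002] F [-0.75  0.04 -5.26] t 16.07
```

View pics/s7.png

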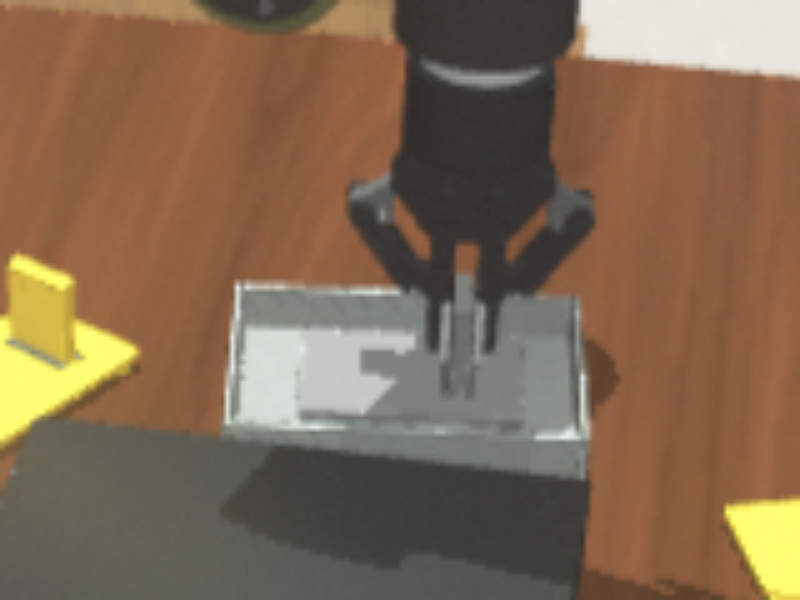

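The bracket hangs inside the tray, plate at (410,380), clear of the walls and about 7 mm above the floor. I lower it slowly.

>>> {"api": "servo_tool", "payload": {
  "series": [
    [0.5,0,0,0.1,0,0,0],
    [0.5,0,0,0.25,0,0,0],
    [0.5,0,0,0.4,0,0,0],
    [0.5,0,0,0.5,0,0,0],
    [0.5,0,0,0.6,0,0,0]
  ]
}}

```text
t: 16.48
tcp_pos: [0.5081, -0.3669, 0.0276]
ee_rot: [2.355, -2.079, 0.0]
contact_force: [-1.9, 1.0, 1.9]
gripper_width: 0.0091
gripper_force: 50.3
```

>>> {"api": "servo_tool", "payload": {
  "series": [
    [0.5,0,0,0.05,0,0,0],
    [0.5,0,0,0.1,0,0,0],
    [0.5,0,0,0.12,0,0,0],
    [0.5,0,0,0.12,0,0,0],
    [0.5,0,0,0.12,0,0,0]
  ]
}}

```text
t: 16.9
tcp_pos: [0.5081, -0.367, 0.0275]
ee_rot: [2.355, -2.079, 0.001]
contact_force: [-4.9, 3.6, 4.2]
gripper_width: 0.0093
gripper_force: 50.4
```

It has touched down. I release and retreat.

>>> {"api": "servo_tool", "payload": {
  "series": [
    [1.2,0,0,-0.1,0,0,0],
    [1.6,0,0,-0.1,0,0,0],
    [2.2,0,0,-0.1,0,0,0],
    [3,0,0,-0.1,0,0,0],
    [3.5,0,0,-0.1,0,0,0]
  ]
}}

```text
t: 17.32
tcp_pos: [0.5083, -0.367, 0.0275]
ee_rot: [-2.355, 2.08, -0.001]
contact_force: [0.3, -0.4, 0.1]
gripper_width: 0.0347
gripper_force: 0.0
```

>>> {"api": "servo_tool", "payload": {
  "series": [
    [3.5,0,0,-1,0,0,0],
    [3.5,0,0,-3,0,0,0],
    [3.5,0,0,-6,0,0,0],
    [3.5,0,0,-9,0,0,0],
    [3.5,0,0,-12,0,0,0]
  ]
}}

```text
t: 17.73
tcp_pos: [0.5079, -0.367, 0.1497]
ee_rot: [2.355, -2.079, 0.001]
contact_force: [-0.2, -0.6, -0.1]
gripper_width: 0.0347
gripper_force: 0.0
```

>>> {"api": "servo_tool", "payload": {
  "series": [
    [3.5,0,-2,-2,0,0,0],
    [3.5,0,-5,-4,0,0,0],
    [3.5,0,-8,-5,0,0,0],
    [3.5,0,-10,-5,0,0,0],
    [3.5,0,-10,-5,0,0,0]
  ]
}}

```text
t: 18.15
tcp_pos: [0.6103, -0.3535, 0.1975]
ee_rot: [-2.356, 2.077, -0.001]
contact_force: [1.0, 0.5, -1.3]
gripper_width: 0.0351
gripper_force: 0.0
```

```bash
python3 -c "
from h import *
d=ctrl.snapshot('side')
cv2.imwrite('pics/s8.png',d['pixels'])
to([.509,-.366,.0276],np.radians(7))"
```

```text
at [ 0.6087 -0.3538  0.197 ] shift [-0.03 10.03 16.95] turn [0.001 0.    0.003] F [-0.36  0.4  -0.33] t 18.2
```

View pics/s8.png

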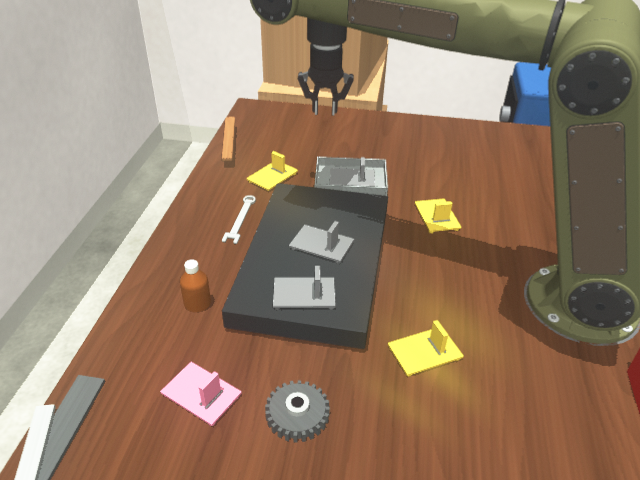

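The warped bracket stands upright in the tray at (360,178). The sound brackets (320,243) and (305,292), the gear, the bottle and the spanner are where they were, and the robot touches nothing.

```bash
python3 -c "
from bench import ctrl
print(ctrl.sign_off())"
```

```text
the job is handed in; nothing more can be done
None
```

I rocked the warped bracket (the right-hand one) down and held it for over a second, then set it upright in the tray and handed in the job at about 18 s; the hand-in returned no verdict, but the last picture showed everything else in place.

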